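Ratchet a hold-down clamp tight on a slab

TASK

Clamp the grey slab for sanding: take the ratchet ring wrench, set its ring gently over the big hexagon bolt head of the hold-down clamp until it is fully down on it, and swing the handle back and forth between the two posts, without lifting it off, until the bolt goes solid and the rubber pad is nipped firmly onto the slab (about 0.8 N m), but do not force it further. Then lift the wrench off and lay it flat on the open bench, well clear of the clamp; turn the bolt only with the wrench and leave the other things where they are.

Things in the scene. Friction and masses are not known exactly. Their poses are not given: they have to be found in the camera images.
- wrench: ratchet ring wrench, 0.4 kg, lying flat on the bench: steel ring head 70 mm across, 24 mm high, with a hexagon hole right through, and a handle. Origin at the hole's centre on the underside, z up, handle along its -x, reaching 215 mm from the origin
- grip (a point): middle of the wrench's black rubber grip, 140 mm from the wrench's origin along its -x, 10 mm above its underside. The grip runs from 105 to 205 mm from the origin, 22 mm wide (y), 20 mm high (resting on the bench)
- ring (a point): centre of the ring's top, 24 mm above the wrench's origin. The hexagon hole, 37.8 mm across flats, from 2 to 12 mm above the underside (wider above), is in an inner socket: the handle swung clockwise (from above) carries the socket along; swung anticlockwise, the socket slips in 20 degree clicks (drag under 0.06 N m). The hexagon's angle to the handle is random and not reported: find it by feel or sight (repeats every 60 degrees)
- clamp: hold-down clamp fixed to the bench, origin on the bench under the bolt, z up. Base plate 150 mm square, 8 mm thick; grey slab 200 x 200 x 40 mm, from 45 to 245 mm along its +x. Its vertical bolt, on the axis of the origin, draws a dark steel strap 40 mm wide down onto the slab
- posts (a point): middle between two upright posts 16 mm thick, 108 mm high, at clamp x -28 mm, y +53 and -53 mm; this point is at their top. The wrench's handle points to the clamp's -x, between the posts: it swings freely 40 degrees to either side of -x. One such stroke is not enough to tighten the bolt
- bolt: steel hexagon bolt head, 36 mm across flats (a flat faces its own +x and every 60 degrees from there), 15 mm high, the top 3 mm a 45 degree cone 30 mm wide at the top; origin at the centre of its underside, on its collar, 70 to 73 mm above the bench at first. Turning it clockwise carries bolt, collar and strap down, 4 mm per rad, to 63 mm when the pad meets the slab
- bolt_top (a point): centre of the bolt head's top face. The bolt stays where it is left. Torque to turn it: 0.15 N m until the pad meets the slab (1.8 to 2.4 rad from the start), then it goes solid: 0.45 N m, rising by 1.3 N m per rad. About 0.8 N m (6 N at the grip) is firm; above 1.2 N m it is overloaded
- collar: load-indicating spring collar, a flat dark disc 52 mm across under the bolt, 3 mm thick, mostly hidden by the wrench's ring when that is on; origin at its underside's centre. It turns with the bolt (their x axes together) until the pad meets the slab and then stands still, while the bolt, against the collar's spring, turns on by 0.1 rad (just nipped), 0.3 rad (firm), over 0.6 rad (overloaded)
- pad (a point): centre of the underside of the round rubber pad (28 mm across) under the strap's end, 65 mm from the bolt towards the clamp's +x; it starts 7 to 10 mm above the slab and comes down onto it
- seat (a point): point of the slab's top face below the pad, 40 mm above the bench
- open_spanner: plain dark steel open-ended spanner lying flat, 220 mm long, fork jaw at its origin, handle to its -x; not needed
- pin_spanner: flat dark steel pin spanner with two small pins, 150 mm long, origin mid-length on its underside; not needed
- cork_block: cork sanding block 100 x 60 x 32 mm, origin centre of underside; not needed
- tape_roll: roll of tape lying flat, 90 mm across, 24 mm high; not needed
- screw_jar: clear jar with steel cap, 60 mm across, 75 mm high, upright; not needed
- spray_can: white spray can, 66 mm across, 190 mm high, upright; not needed
- screwdriver: screwdriver lying flat, handle to its -x; not needed

How it is judged:
On the way, in this order (a step that is already met when the one before it is completed fails the run):
1. the wrench's ring is fully down over the bolt, level (horizontal distance between wrench and bolt below 0.004 m and z of wrench in the frame of bolt below 0.006 m and angle between wrench's own z axis and vertical below 0.12 rad), for 0.2 s.
2. with the wrench on the bolt, the pad is down on the slab and the bolt has gone on 0.1 rad or more past its collar (angle between the x axis of bolt and the x axis of collar, either way round above 0.1 rad and z of pad in the frame of clamp below 0.041 m and distance between wrench and bolt below 0.012 m), for 0.1 s.
At the end, for the whole second after the job is handed in: the pad is down on the slab (within 1 mm), the bolt stands 0.1 to 0.6 rad past its collar, and the wrench lies flat and at rest on the bench (origin under 8 mm high, tilt under 0.08 rad), its ring more than 150 mm from the bolt (z of pad in the frame of clamp below 0.041 m and angle between the x axis of bolt and the x axis of collar, either way round between 0.1 and 0.6 rad and height (world z) of wrench below 0.008 m and angle between wrench's own z axis and vertical below 0.08 rad and horizontal distance between wrench and clamp above 0.15 m and linear speed of wrench below 0.02 m/s); the robot touches nothing.
It fails at once if bolt forced: it has gone more than 0.6 rad past its collar (over 1.2 N m) (angle between the x axis of bolt and the x axis of collar, either way round above 0.6 rad).
It fails at once if wrench lifted off the bolt after the turning began (pad lowered 2 mm) and before the pad is firm (distance of pad from where it was at the start of the episode above 0.002 m and angle between the x axis of bolt and the x axis of collar, either way round below 0.09 rad and distance between wrench and bolt above 0.017 m).
It fails at once if the fingers push on the bolt with more than 3 N (contact force between the fingers and bolt above 3 N).
It fails at once if the wrench, not yet down on the bolt, is pressed on bolt or clamp with more than 30 N (contact force between wrench and clamp above 30 N and z of wrench in the frame of bolt above 0.008 m).
It fails at once if another thing is moved by more than 30 mm (distance of any of open_spanner, pin_spanner, cork_block, tape_roll, screw_jar, spray_can, screwdriver from where it was at the start of the episode above 0.03 m).
It also fails if it takes over 72 s, if anything falls off the work surface, if the arm or the gripper's body presses on something with over 40 N, if the wrist force passes 120 N, or if a joint passes its speed limit or range.

ROBOT

A 7-joint arm with a two-finger parallel gripper is mounted at the origin on the work surface. World frame = base frame: x ahead of the robot, y to its left, z up, the work surface at z = 0. Lengths are in m, angles in rad, forces in N, time in s.
With the tool pointing down it reaches from about 0.4 to 0.85 m from the base axis. Payload 4.5 kg.
Tool frame: the origin (TCP) lies at the very end of the fingers, on their centre line; the grasp point (between the pads) lies 19 mm behind it; z points along the fingers, y is the line along which they close (so a half turn about z gives the same grasp; the last joint's range is limited). The gripper opens to 88 mm and grips with 3 to 60 N. Pads are 18 mm wide; open, the fingers measure 123 mm over their backs; the gripper's body (75 mm by 187 mm) begins 45 mm behind the grasp point.
Start: joints at [1.192, 0.689, -0.195, 1.565, 0.157, 0.902, -0.215], TCP at [0.251, -0.573, 0.239] pointing down, gripper open.
Joint ranges: [-3.01, 3.01], [-0.46, 2.08], [-1.47, 1.51], [0.13, 2.56], [-1, 4.14], [0.04, 2.09], [-2.66, 2.66]. Speed limits (rad/s): [2.57, 2.57, 3.14, 3.14, 3.14, 3.14, 3.14].

INTERFACE

Orientations are given as a unit quaternion [x, y, z, w].
In Python, from plant import r, eyes, nets gives the robot as it stands.
- The arm moves only by the shell command python3 -m pendant 'ROWS' [FORCE]. ROWS is JSON, a list of rows, each an object of numbers: "claw": the opening, from 0 (shut) to 1 (fully open); "dx", "dy", "dz": the shift along the world's x, y, z in mm; "twist": the turn about the world's z in rad. In form: [{"claw": .., "dx": .., "dy": .., "dz": .., "twist": ..}, ...]. A call has 1 to 8 rows; each row is the pose to reach, as a shift and turn from the pose commanded when the call began; what a row does not reach only later rows make up. A row lasts 1/10 s, in which the tool goes at most 50 mm and 8.59 degrees, less where a joint would pass 70% of its speed; a pose out of reach is approached as far as the arm can. A call with a gripper value outside its range is refused whole. The fingers move at their own pace and stop on an object; FORCE is the grip in N (left out, the last holds). Time passes only in rows, so rows that repeat a pose let the fingers close. It gives the time, the measured TCP pose, the force, the opening and the grip force at its end, in the units of the state.
- r.get_state(): the state, without advancing time (a new reading comes with each control period).
- eyes.snapshot(name): name is "scene" or "top" or "wrist"; returns (picture, depth): 420x560x3 uint8, blue, green, red; 420x560 float32, m along the optical axis (not along the pixel's ray), 0 where there is no reading.
- eyes.camera_info(name): a dict with "K" (3x3 intrinsics, pixels), "D" ([k1, k2, p1, p2, k3] as OpenCV has them; the pictures are not rectified), "world_to_cam" (4x4, takes a point from world to camera coordinates); the wrist camera has in their place "T_tool_cam" (4x4, takes a point from camera to tool coordinates, whose origin is the TCP and whose axes are the flange's). Camera axes: x right, y down, z forward; pixel columns grow to the right and rows downward; lengths in m; the calibration is good to about 2 mm. A picture is of the moment at which its call begins: read the wrist's pose just before it. camera_info takes no time and is no camera call.
- r.finish_job(): hands the job in; it is judged then, once.
Trained networks look in the newest picture that a camera, given by its name, has taken for a name from the list of things; names that differ only in an ending like _2 or _b are one class to them, and where a whole thing is asked for, a point or a joint stands for the part that bears it (a point fixed in the world has none). Each returns a list of dicts, best first, with "confidence" (0 to 1); they miss things now and then, are a little off and sometimes report something else, mostly with a low value. They report only what shows in the picture. A call takes as long as a camera call.
- nets.spot_in(camera, query): "box" ([left, top, width, height] as shares, 0 to 1, of the picture: columns of its width, rows of its height, round what is visible of it).
- nets.place_of(camera, query): "position" ([column, row] as shares, 0 to 1, of the picture: columns of its width, rows of its height: a listed point, or the origin of a listed thing).
The state is a dict: "clock": time; "q": joint angles; "qd": joint speeds; "joint_torque": joint torques, N m; "tool_pos": TCP position; "eef_rot": TCP orientation; "contact_force": force on the tool from outside, world axes, zero at the start; "moment": the same for the moment, N m; "opening": opening from 0.0 (shut) to 1.0 (fully open); "finger_force": force on a finger pad.
Only numpy, scipy, OpenCV 4.12 (cv2) and the standard library are available. Lean on these libraries where they do the work, as an engineer would, in place of code of your own. Each camera call takes 0.05 s, during which the arm holds its last target. There are 200 camera calls.

## Working session

There is one attempt and no reset: what is moved stays moved. The work goes in short steps, Python scripts to look and compute and a shell command to move; the robot and the scene stay as the last step left them, time stands still between calls to the robot, and variables do not carry over. Pictures are saved under pics/ and viewed, at most 10 in all, crops included, and the job is handed in when it is done.

```bash
ls; mkdir -p pics
cat > h.py <<'E'
import numpy as np, cv2
from scipy.spatial.transform import Rotation as R
from plant import r, eyes, nets
def snap(n):
    s=r.get_state(); img,d=eyes.snapshot(n); ci=eyes.camera_info(n)
    K=np.array(ci["K"]);D=np.array(ci["D"],float)
    if n=="wrist":
        T=np.eye(4);T[:3,:3]=R.from_quat(s["eef_rot"]).as_matrix();T[:3,3]=s["tool_pos"]
        M=T@np.array(ci["T_tool_cam"])
    else: M=np.linalg.inv(np.array(ci["world_to_cam"]))
    return img,d,K,D,M
def ray(uv,K,D,M,z):
    p=cv2.undistortPoints(np.array([[uv]],float),K,D)[0,0]
    v=M[:3,:3]@np.array([p[0],p[1],1]);o=M[:3,3]
    return o+v*(z-o[2])/v[2]
def px(P,K,D,M):
    W=np.linalg.inv(M)
    return cv2.projectPoints(np.array(P,float).reshape(-1,1,3),cv2.Rodrigues(W[:3,:3])[0],W[:3,3],K,D)[0][:,0]
E
python3 - <<'E'
from h import *
for n in ("top","scene"):
    img,d,K,D,M=snap(n); cv2.imwrite(f"pics/{n}0.png",img); print(n,M[:3,3].round(3))
    for q,z in (("wrench",0),("grip",.01),("ring",.024),("clamp",0),("posts",.108),("bolt_top",.086),("pad",.048),("collar",.07),("open_spanner",0),("pin_spanner",0),("cork_block",0),("tape_roll",0),("screw_jar",0),("spray_can",0),("screwdriver",0)):
        o=nets.place_of(n,q)
        for k in o[:2]:
            uv=np.array(k["position"])*[560,420]; print(q,round(k["confidence"],2),uv.round(),ray(uv,K,D,M,z).round(4))
print(r.get_state())
E
```

```text
pics
top [ 0.469 -0.004  1.229]
wrench 0.88 [180. 188.] [0.6229 0.3225 0.    ]
grip 0.77 [186. 229.] [0.4978 0.3001 0.01  ]
ring 0.66 [178. 185.] [0.6288 0.3239 0.024 ]
clamp 0.83 [262. 182.] [0.6363 0.0709 0.    ]
posts 0.81 [257. 182.] [0.6222 0.0801 0.108 ]
bolt_top 0.51 [260. 176.] [0.6418 0.0718 0.086 ]
pad 0.95 [258. 153.] [0.7155 0.08   0.048 ]
collar 0.51 [255. 175.] [0.6488 0.0863 0.07  ]
open_spanner 0.9 [382. 196.] [ 0.5883 -0.2899  0.    ]
open_spanner 0.48 [258. 154.] [0.7218 0.0822 0.    ]
pin_spanner 0.66 [153. 176.] [0.6627 0.4067 0.    ]
pin_spanner 0.6 [254. 264.] [0.389  0.0979 0.    ]
cork_block 0.58 [315. 267.] [ 0.3771 -0.0826  0.    ]
tape_roll 0.73 [152. 174.] [0.6681 0.4087 0.    ]
screw_jar 0.93 [414. 172.] [ 0.6579 -0.3912  0.    ]
screw_jar 0.7 [258. 184.] [0.6314 0.0841 0.    ]
spray_can 0.6 [141. 225.] [0.511 0.441 0.   ]
spray_can 0.24 [153. 178.] [0.6564 0.4054 0.    ]
screwdriver 0.58 [433. 217.] [ 0.523  -0.4419  0.    ]
screwdriver 0.45 [414. 171.] [ 0.6622 -0.3905  0.    ]
scene [1.624 0.471 1.039]
wrench 0.86 [374. 288.] [0.6358 0.3219 0.    ]
gri
[... 946 characters left out ...]
 1.6, 'q': array([ 1.1918002 ,  0.68905416, -0.19462531,  1.56530607,  0.15729857,
        0.90248044, -0.21507609]), 'qd': array([ 0.00033289,  0.00190975,  0.00066087, -0.00117012,  0.00060016,
       -0.0001895 , -0.00126558]), 'joint_torque': array([ 2.71183599e-04, -5.27480435e+01, -1.26694221e+00, -1.53743559e+01,
       -5.19116304e-02, -7.56620429e-04,  5.30460215e-05]), 'tool_pos': array([ 0.2507822 , -0.57251305,  0.23877037]), 'eef_rot': array([9.78768696e-01, 2.04967888e-01, 2.88463604e-05, 6.28651782e-05]), 'contact_force': array([ 0.44587452,  0.359289  , -0.47418142]), 'moment': array([-0.00969238, -0.03311977, -0.03463507]), 'finger_force': 0.0, 'opening': 0.9993746331563269}
```

View pics/top0.png

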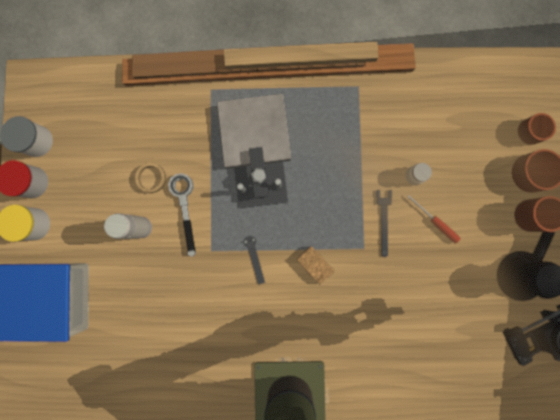

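View pics/scene0.png

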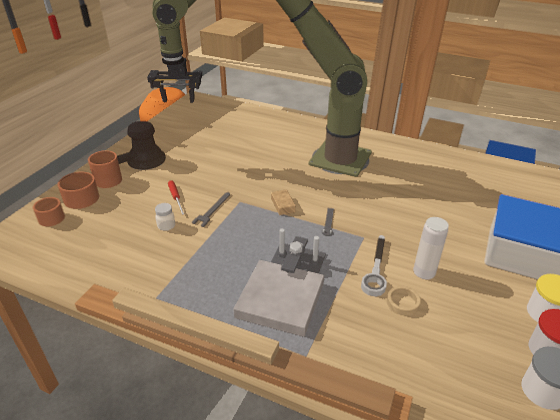

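The top view shows the wrench with its ring at (180,186) and grip at (189,235). The clamp bolt is at (260,177), and the spray can stands close to the grip at (120–145,226). I'm moving to a view above the clamp.

```bash
python3 -m pendant '[{"claw":1,"dx":180,"dy":310,"dz":140,"twist":-0.23},{"claw":1,"dx":180,"dy":310,"dz":140,"twist":-0.23},{"claw":1,"dx":180,"dy":310,"dz":140,"twist":-0.23},{"claw":1,"dx":180,"dy":310,"dz":140,"twist":-0.23},{"claw":1,"dx":180,"dy":310,"dz":140,"twist":-0.23},{"claw":1,"dx":180,"dy":310,"dz":140,"twist":-0.23},{"claw":1,"dx":180,"dy":310,"dz":140,"twist":-0.23},{"claw":1,"dx":180,"dy":310,"dz":140,"twist":-0.23}]' 60
python3 -c "
from h import *
print(np.array(eyes.camera_info('wrist')['T_tool_cam']).round(3), eyes.camera_info('wrist')['K'])"
```

```text
clock: 2.4
tool_pos: [0.4327, -0.2592, 0.3803]
eef_rot: [0.996, 0.093, 0.001, 0.0]
contact_force: [-0.0, -0.4, -0.6]
opening: 1.001
finger_force: 0.0
[[ 0.001 -0.96  -0.281  0.072]
 [ 1.     0.001  0.    -0.001]
 [ 0.    -0.281  0.96  -0.147]
 [ 0.     0.     0.     1.   ]] [[338.15426441   0.         279.95777602]
 [  0.         338.15426441 214.44611147]
 [  0.           0.           1.        ]]
```

```bash
python3 -m pendant '[{"claw":1,"dx":220,"dy":334,"dz":-130,"twist":0},{"claw":1,"dx":220,"dy":334,"dz":-130,"twist":0},{"claw":1,"dx":220,"dy":334,"dz":-130,"twist":0},{"claw":1,"dx":220,"dy":334,"dz":-130,"twist":0},{"claw":1,"dx":220,"dy":334,"dz":-130,"twist":0},{"claw":1,"dx":220,"dy":334,"dz":-130,"twist":0},{"claw":1,"dx":220,"dy":334,"dz":-130,"twist":0},{"claw":1,"dx":220,"dy":334,"dz":-130,"twist":0}]'
python3 -m pendant '[{"claw":1,"dx":0,"dy":0,"dz":0,"twist":0},{"claw":1,"dx":0,"dy":0,"dz":0,"twist":0},{"claw":1,"dx":0,"dy":0,"dz":0,"twist":0}]'
python3 - <<'E'
from h import *
img,d,K,D,M=snap("wrist"); cv2.imwrite("pics/w1.png",img); np.savez("w1.npz",img=img,d=d,K=K,D=D,M=M)
for q,z in (("clamp",0),("posts",.108),("bolt_top",.086),("bolt",.071),("collar",.07),("pad",.048)):
    for k in nets.place_of("wrist",q)[:2]:
        uv=np.array(k["position"])*[560,420]; print(q,round(k["confidence"],2),uv.round(),ray(uv,K,D,M,z).round(4))
E
```

```text
clock: 3.2
tool_pos: [0.6409, 0.0569, 0.2545]
eef_rot: [0.996, 0.091, 0.0, 0.0]
contact_force: [1.0, 0.1, -0.4]
opening: 1.0
finger_force: 0.0
clock: 3.5
tool_pos: [0.6398, 0.0534, 0.2554]
eef_rot: [0.996, 0.09, -0.0, 0.001]
contact_force: [0.1, -0.9, 0.1]
opening: 1.002
finger_force: 0.0
clamp 0.79 [262. 170.] [0.6449 0.0767 0.    ]
clamp 0.42 [256. 180.] [0.6324 0.0818 0.    ]
posts 0.89 [257. 220.] [0.6173 0.0708 0.108 ]
posts 0.49 [521. 263.] [ 0.6198 -0.1934  0.108 ]
bolt_top 0.62 [252. 185.] [0.6433 0.0821 0.086 ]
bolt 0.73 [257. 179.] [0.6468 0.0786 0.071 ]
collar 0.72 [256. 184.] [0.6415 0.079  0.07  ]
pad 0.92 [262. 118.] [0.7056 0.0845 0.048 ]
pad 0.22 [521. 262.] [ 0.6019 -0.2455  0.048 ]
```

View pics/w1.png

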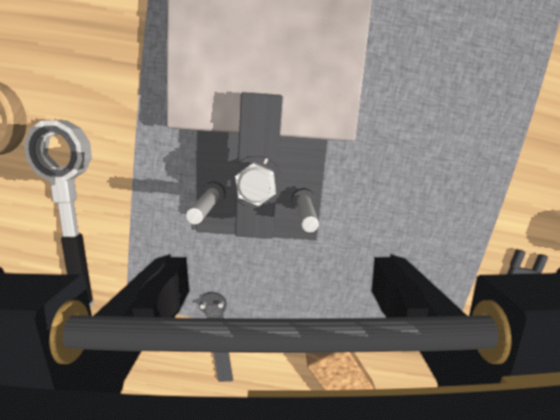

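The wrist view shows the bolt head at (256,185), post tops at (194,215) and (310,224), the strap pointing up the picture, and the wrench ring at (57,150).

Run:
```python
from h import *
f=np.load("w1.npz");img,d,K,D,M=[f[k] for k in("img","d","K","D","M")]
c=cv2.resize(img[155:215,216:296],None,fx=10,fy=10,interpolation=cv2.INTER_CUBIC);cv2.imwrite("pics/bolt.png",c)
for n,uv,z in(("bolt",(256,185),.086),("p1",(194,215),.108),("p2",(310,224),.108)):print(n,ray(uv,K,D,M,z))
print(d[180:190,252:260].mean(), [ (M[:3,3]+0)[2]])
# depth-> z of bolt top
p=cv2.undistortPoints(np.array([[[256,185.]]]),K,D)[0,0];dd=np.median(d[181:189,251:260]);print("bolt top",(M@np.array([p[0]*dd,p[1]*dd,dd,1]))[:3])
for uv in((180,100),(200,20),(340,30),(340,125)):
  p=cv2.undistortPoints(np.array([[uv]],float),K,D)[0,0];dd=d[uv[1],uv[0]];print("slab",(M@np.array([p[0]*dd,p[1]*dd,dd,1]))[:3])
# slab near edge at z=.04
a=ray((168,128),K,D,M,.04);b=ray((357,139),K,D,M,.04);print(a,b,np.degrees(np.arctan2(*(a-b)[:2]))*-1)
```

```text
bolt [0.64410098 0.07800146 0.086     ]
p1 [0.61123276 0.12844274 0.108     ]
p2 [0.62184667 0.02287358 0.108     ]
0.3199567 [np.float64(0.40201792061708874)]
bolt top [0.64432748 0.07796556 0.08707916]
slab [0.70854803 0.1707865  0.04170934]
slab [0.78773782 0.16091375 0.0401961 ]
slab [0.80274419 0.02405374 0.04177203]
slab [0.71322091 0.00384343 0.04037931]
[0.67821696 0.18069869 0.04      ] [ 0.70254758 -0.017162    0.04      ] 7.010378093095285
```

View pics/bolt.png

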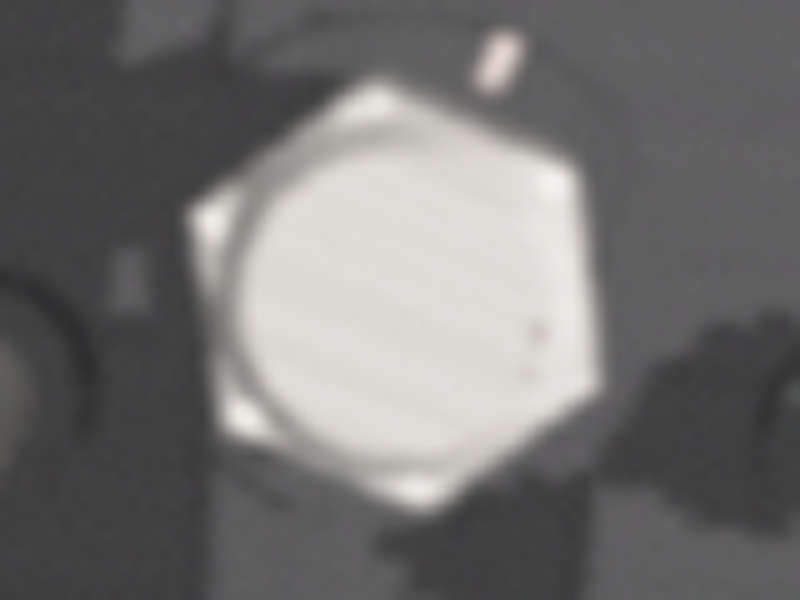

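The bolt crop shows hexagon corners at (380,85), (572,170), (600,385), (425,500), (225,420) and (190,215), with a white collar mark at (500,60). Next I'll compute the hexagon angle and move to the wrench.

```bash
python3 - <<'E'
from h import *
f=np.load("w1.npz");img,d,K,D,M=[f[k] for k in("img","d","K","D","M")]
V=np.array([(380,80),(575,165),(603,385),(425,510),(222,430),(187,213)])/10+[216-.45,155-.45]
P=np.array([ray(v,K,D,M,.084) for v in V]);c=P.mean(0);e=P-c
a=np.degrees(np.arctan2(e[:,1],e[:,0]));print(c,np.hypot(e[:,0],e[:,1]),a,"corner mod60",a%60)
m=ray((216+49.6,155+5.6),K,D,M,.074)-c;print("mark",np.degrees(np.arctan2(m[1],m[0])),np.hypot(*m[:2]))
E
python3 -m pendant '[{"claw":1,"dx":0,"dy":50,"dz":30,"twist":0},{"claw":1,"dx":0,"dy":100,"dz":30,"twist":0},{"claw":1,"dx":0,"dy":150,"dz":0,"twist":0},{"claw":1,"dx":0,"dy":200,"dz":-30,"twist":0},{"claw":1,"dx":-20,"dy":250,"dz":-60,"twist":0},{"claw":1,"dx":-20,"dy":250,"dz":-60,"twist":0},{"claw":1,"dx":-20,"dy":250,"dz":-60,"twist":0},{"claw":1,"dx":-20,"dy":250,"dz":-60,"twist":0}]'
python3 - <<'E'
from h import *
img,d,K,D,M=snap("wrist"); cv2.imwrite("pics/w2.png",img); np.savez("w2.npz",img=img,d=d,K=K,D=D,M=M)
for q,z in (("wrench",0),("ring",.024),("grip",.01),("spray_can",0),("tape_roll",0)):
    for k in nets.place_of("wrist",q)[:2]:
        uv=np.array(k["position"])*[560,420]; print(q,round(k["confidence"],2),uv.round(),ray(uv,K,D,M,z).round(4))
E
```

```text
[0.64410867 0.07872025 0.084     ] [0.02097973 0.02127831 0.02126795 0.02097841 0.02157989 0.0216339 ] [  14.06456865  -42.38220774 -102.96281695 -163.66835346  136.94931735
   77.71294562] corner mod60 [14.06456865 17.61779226 17.03718305 16.33164654 16.94931735 17.71294562]
mark -13.679505900945339 0.023524340199114587
clock: 4.65
tool_pos: [0.6197, 0.3055, 0.1947]
eef_rot: [0.996, 0.092, -0.0, 0.0]
contact_force: [1.1, -1.2, 0.5]
opening: 1.001
finger_force: 0.0
ring 0.9 [268. 181.] [0.6297 0.3201 0.024 ]
ring 0.69 [409. 389.] [0.4122 0.1103 0.024 ]
grip 0.84 [265. 303.] [0.4913 0.299  0.01  ]
grip 0.29 [540. 153.] [0.7083 0.0524 0.01  ]
spray_can 0.88 [142. 266.] [ 0.5049  0.4418 -0.    ]
```

View pics/w2.png

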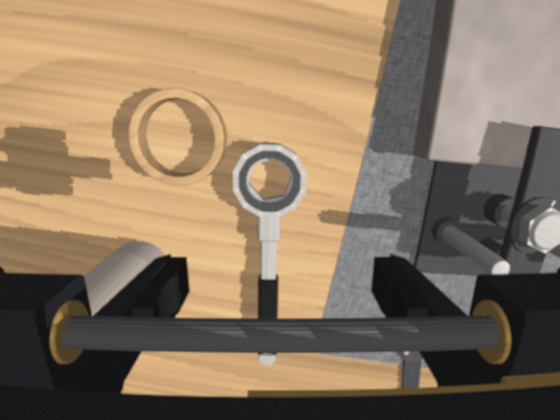

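The ring is at (269,180), with its hexagon opening visible. The handle end is at (267,358) and the spray can at (125,270). I'll crop the ring to read its hexagon angle.

Run:
```python
from h import *
f=np.load("w2.npz");img=f["img"]
c=cv2.resize(img[140:222,219:321],None,fx=7,fy=7,interpolation=cv2.INTER_CUBIC);cv2.imwrite("pics/ring.png",cv2.convertScaleAbs(c,alpha=1.3))
```

```text
(no output)
```

View pics/ring.png

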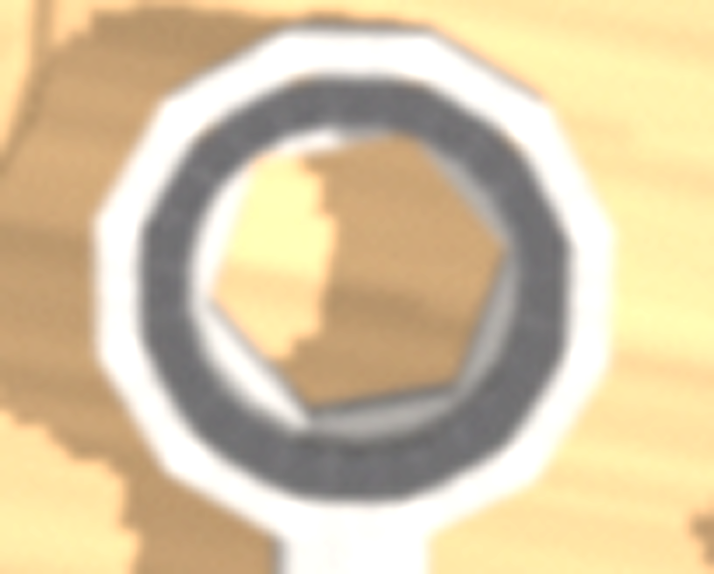

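Run:
```python
from h import *
f=np.load("w2.npz");img,d,K,D,M=[f[k] for k in("img","d","K","D","M")]
V=np.array([(405,135),(505,245),(462,385),(310,410),(210,295),(260,160)])/7+[219-.43,140-.43]
P=np.array([ray(v,K,D,M,.007) for v in V]);c=P.mean(0);e=P-c
a=np.degrees(np.arctan2(e[:,1],e[:,0]));print(c,np.hypot(e[:,0],e[:,1]),a%60,(a%60).mean())
# edges directions
for i in range(6):
    g=P[(i+1)%6]-P[i];print(round(np.degrees(np.arctan2(g[1],g[0]))%60,1),end=" ")
o=ray((219+356/7-.43,140+287/7-.43),K,D,M,.024);t=ray((267,358),K,D,M,.01)
n=ray((268.5,225),K,D,M,.015)
g1=ray((268.,280),K,D,M,.02); g2=ray((268,310),K,D,M,.02)
for q in (t,g1,g2,n): print("\n",q,np.hypot(*(o-q)[:2]),np.degrees(np.arctan2(*(o-q)[1::-1])))
print("ring",o)
print(r.get_state()["q"],r.get_state()["tool_pos"])
```

```text
[0.62889082 0.31833669 0.007     ] [0.02073929 0.02125429 0.02213342 0.02140773 0.02157494 0.02123486] [51.81721749 51.45479219 52.63069563 50.84719702 49.10328794 51.12445855] 51.162941467909405
52.8 54.1 50.1 50.3 49.3 50.3 
 [0.41760364 0.28415932 0.01      ] 0.21516666667973944 9.161876183380098

 [0.52467554 0.30135505 0.02      ] 0.10672278926500534 9.200584461969665

 [0.48890461 0.29508325 0.02      ] 0.14303709848211224 9.389510198259494

 [0.58316824 0.31130234 0.015     ] 0.04739443333098238 8.636199219803784
ring [0.63002531 0.31841909 0.024     ]
[-0.4571609   0.82603448 -0.13168385  1.38643233  0.12124102  0.93583516
 -2.00889035] [0.62100908 0.30376437 0.19589877]
```

```bash
python3 -m pendant '[{"claw":0.7,"dx":-50,"dy":-3,"dz":0,"twist":-0.02},{"claw":0.7,"dx":-95,"dy":-6,"dz":0,"twist":-0.02},{"claw":0.7,"dx":-119,"dy":-6,"dz":0,"twist":-0.02},{"claw":0.7,"dx":-119,"dy":-6,"dz":-40,"twist":-0.02},{"claw":0.7,"dx":-119,"dy":-6,"dz":-85,"twist":-0.02},{"claw":0.7,"dx":-119,"dy":-6,"dz":-130,"twist":-0.02},{"claw":0.7,"dx":-119,"dy":-6,"dz":-160,"twist":-0.02},{"claw":0.7,"dx":-119,"dy":-6,"dz":-175,"twist":-0.02}]' 60
python3 -m pendant '[{"claw":0.7,"dx":0,"dy":0,"dz":-15,"twist":0},{"claw":0.7,"dx":0,"dy":0,"dz":-15,"twist":0},{"claw":0,"dx":0,"dy":0,"dz":-15,"twist":0},{"claw":0,"dx":0,"dy":0,"dz":-15,"twist":0},{"claw":0,"dx":0,"dy":0,"dz":-15,"twist":0},{"claw":0,"dx":0,"dy":0,"dz":-15,"twist":0},{"claw":0,"dx":0,"dy":0,"dz":-15,"twist":0},{"claw":0,"dx":0,"dy":0,"dz":-15,"twist":0}]' 60
```

```text
clock: 5.75
tool_pos: [0.5003, 0.298, 0.0178]
eef_rot: [0.997, 0.081, -0.001, 0.001]
contact_force: [-0.8, -0.5, 0.0]
opening: 0.702
finger_force: 0.0
clock: 6.55
tool_pos: [0.5013, 0.2984, 0.0055]
eef_rot: [0.997, 0.081, 0.0, 0.001]
contact_force: [0.0, -2.1, 5.2]
opening: 0.244
finger_force: 59.9
```

```bash
python3 -m pendant '[{"claw":0,"dx":0,"dy":0,"dz":20,"twist":0},{"claw":0,"dx":0,"dy":0,"dz":50,"twist":0},{"claw":0,"dx":0,"dy":0,"dz":85,"twist":0},{"claw":0,"dx":0,"dy":0,"dz":120,"twist":0},{"claw":0,"dx":0,"dy":0,"dz":145,"twist":0},{"claw":0,"dx":4,"dy":-30,"dz":145,"twist":0.05},{"claw":0,"dx":8,"dy":-65,"dz":145,"twist":0.1},{"claw":0,"dx":12,"dy":-100,"dz":145,"twist":0.15}]' 60
python3 -m pendant '[{"claw":0,"dx":4,"dy":-35,"dz":0,"twist":0.05},{"claw":0,"dx":8,"dy":-70,"dz":0,"twist":0.1},{"claw":0,"dx":12,"dy":-105,"dz":0,"twist":0.15},{"claw":0,"dx":16,"dy":-140,"dz":0,"twist":0.2},{"claw":0,"dx":20,"dy":-170,"dz":0,"twist":0.25},{"claw":0,"dx":24,"dy":-194,"dz":0,"twist":0.29},{"claw":0,"dx":24,"dy":-194,"dz":0,"twist":0.29},{"claw":0,"dx":24,"dy":-194,"dz":0,"twist":0.29}]' 60
python3 - <<'E'
from h import *
for n in ("top","scene","wrist"):
    img,d,K,D,M=snap(n); cv2.imwrite(f"pics/{n}3.png",img); np.savez(f"{n}3.npz",img=img,d=d,K=K,D=D,M=M)
    for q,z in (("ring",.17),("grip",.155),("wrench",.145)):
      for k in nets.place_of(n,q)[:1]:
        uv=np.array(k["position"])*[560,420]; p=cv2.undistortPoints(uv.reshape(1,1,2),K,D)[0,0]
        print(n,q,round(k["confidence"],2),uv.round(),ray(uv,K,D,M,z).round(4))
print(r.get_state())
E
```

```text
clock: 7.35
tool_pos: [0.5121, 0.1981, 0.1497]
eef_rot: [0.988, 0.158, -0.001, 0.0]
contact_force: [0.9, 0.6, -3.9]
opening: 0.243
finger_force: 59.9
clock: 8.15
tool_pos: [0.5363, 0.0048, 0.1495]
eef_rot: [0.955, 0.296, -0.001, -0.0]
contact_force: [-0.0, 0.3, -3.7]
opening: 0.241
finger_force: 59.9
top ring 0.98 [257. 172.] [0.6394 0.0748 0.17  ]
top wrench 0.56 [255. 176.] [0.6345 0.0829 0.145 ]
scene ring 0.56 [296. 223.] [0.6477 0.0778 0.17  ]
scene grip 0.57 [287. 198.] [ 5.348e-01 -3.000e-04  1.550e-01]
scene wrench 0.78 [297. 232.] [0.6553 0.0848 0.145 ]
wrist grip 0.61 [282. 298.] [0.5287 0.     0.155 ]
{'clock': 8.75, 'q': array([ 0.08563236,  0.71571869, -0.29993468,  1.91147692,  0.36891653,
        0.5679883 , -1.42650135]), 'qd': array([ 3.24150452e-03,  7.53323079e-04,  7.77319182e-05,  6.77254128e-04,
        1.12313024e-03, -9.91438033e-04,  1.50179788e-03]), 'joint_torque': array([-8.37458926e-02, -5.05140638e+01, -2.72336997e+00, -1.08709681e+01,
       -2.20102037e-02, -2.39447448e-01, -9.59418066e-04]), 'tool_pos': array([0.53700405, 0.00527701, 0.15012188]), 'eef_rot': array([9.54894494e-01, 2.96945283e-01, 1.49447904e-05, 6.19108466e-05]), 'contact_force': array([ 0.60498523,  0.11985893, -4.83525925]), 'moment': array([-0.09197744,  0.1041941 ,  0.0074813 ]), 'finger_force': 59.91625249385834, 'opening': 0.24374587129931788}
```

View pics/scene3.png

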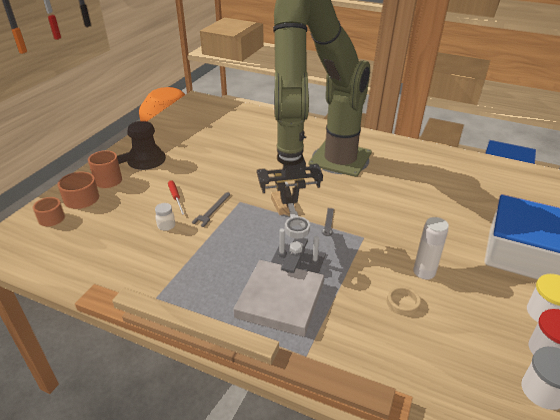

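The ring hangs above the bolt at (297,226) and looks level. I'll check its height and centre with the top camera's depth.

Run:
```python
from h import *
f=np.load("top3.npz");img,d,K,D,M=[f[k] for k in("img","d","K","D","M")]
for f3 in ("top3","scene3"):
    f=np.load(f3+".npz");img,d,K,D,M=[f[k] for k in("img","d","K","D","M")]
    vv,uu=np.mgrid[0:420,0:560]; uv=np.stack([uu,vv],-1).reshape(-1,1,2).astype(float)
    p=cv2.undistortPoints(uv,K,D)[:,0]; dd=d.reshape(-1)
    P=(M[:3,:3]@(np.c_[p,np.ones(len(p))]*dd[:,None]).T).T+M[:3,3]
    m=(dd>0)&(np.hypot(P[:,0]-.644,P[:,1]-.0785)<.05)&(P[:,2]>.14)&(P[:,2]<.21)
    Q=P[m];print(f3,m.sum(),Q.mean(0),(Q.max(0)+Q.min(0))/2,Q.max(0)-Q.min(0))
    A=np.c_[Q[:,:2]-[.644,.0785],np.ones(len(Q))];print("plane",np.linalg.lstsq(A,Q[:,2],rcond=None)[0])
    c,rad=cv2.minEnclosingCircle(Q[:,:2].astype(np.float32));print(c,rad)
```

```text
top3 450 [0.64187643 0.07474542 0.16330946] [0.64147221 0.07610007 0.15655399] [0.07524387 0.07051062 0.03128967]
plane [-0.01250517 -0.00365428  0.16326918]
(0.6411460041999817, 0.07228486984968185) 0.039978012442588806
scene3 461 [0.64881384 0.08000287 0.1604002 ] [0.6411036  0.07943519 0.15660627] [0.08378491 0.07231726 0.03015518]
plane [-0.06447012 -0.032325    0.16075913]
(0.6406683921813965, 0.07569418102502823) 0.04526669532060623
```

```bash
python3 -m pendant '[{"claw":0,"dx":0,"dy":0,"dz":-20,"twist":0},{"claw":0,"dx":0,"dy":0,"dz":-38,"twist":0},{"claw":0,"dx":0,"dy":0,"dz":-50,"twist":0},{"claw":0,"dx":0,"dy":0,"dz":-55,"twist":0},{"claw":0,"dx":0,"dy":0,"dz":-57,"twist":0},{"claw":0,"dx":0,"dy":0,"dz":-58,"twist":0}]' 60
python3 -m pendant '[{"claw":0,"dx":0,"dy":0,"dz":-1,"twist":0},{"claw":0,"dx":0,"dy":0,"dz":-2,"twist":0},{"claw":0,"dx":0,"dy":0,"dz":-2,"twist":0}]' 60
python3 -m pendant '[{"claw":0,"dx":0,"dy":0,"dz":-1,"twist":0},{"claw":0,"dx":0,"dy":0,"dz":-2,"twist":0},{"claw":0,"dx":0,"dy":0,"dz":-2,"twist":0}]' 60
```

```text
clock: 9.35
tool_pos: [0.5374, 0.0053, 0.0924]
eef_rot: [0.955, 0.297, 0.0, 0.0]
contact_force: [-0.9, 0.2, -3.6]
opening: 0.241
finger_force: 59.9
clock: 9.65
tool_pos: [0.5372, 0.0051, 0.0903]
eef_rot: [0.955, 0.297, 0.0, 0.0]
contact_force: [0.2, 0.3, -4.1]
opening: 0.242
finger_force: 59.9
clock: 9.95
tool_pos: [0.5369, 0.0052, 0.088]
eef_rot: [0.955, 0.297, -0.0, 0.0]
contact_force: [-0.1, 0.8, -4.1]
opening: 0.242
finger_force: 59.9
```

```bash
python3 -m pendant '[{"claw":0,"dx":0,"dy":0,"dz":-1,"twist":0},{"claw":0,"dx":0,"dy":0,"dz":-1.5,"twist":0},{"claw":0,"dx":0,"dy":0,"dz":-1.5,"twist":0}]' 60
python3 -m pendant '[{"claw":0,"dx":0,"dy":0,"dz":-1,"twist":0},{"claw":0,"dx":0,"dy":0,"dz":-1.5,"twist":0},{"claw":0,"dx":0,"dy":0,"dz":-1.5,"twist":0}]' 60
```

```text
clock: 10.25
tool_pos: [0.537, 0.0052, 0.0865]
eef_rot: [0.955, 0.297, -0.0, 0.0]
contact_force: [-0.1, 0.2, -4.3]
opening: 0.245
finger_force: 59.9
clock: 10.55
tool_pos: [0.537, 0.0052, 0.085]
eef_rot: [0.955, 0.297, -0.0, 0.0]
contact_force: [-0.2, 0.0, -3.8]
opening: 0.247
finger_force: 59.9
```

```bash
python3 -m pendant '[{"claw":0,"dx":0,"dy":0,"dz":-1,"twist":0},{"claw":0,"dx":0,"dy":0,"dz":-2,"twist":0},{"claw":0,"dx":0,"dy":0,"dz":-2,"twist":0}]' 60
python3 -m pendant '[{"claw":0,"dx":0,"dy":0,"dz":-1,"twist":0},{"claw":0,"dx":0,"dy":0,"dz":-2,"twist":0},{"claw":0,"dx":0,"dy":0,"dz":-2,"twist":0}]' 60
python3 -m pendant '[{"claw":0,"dx":0,"dy":0,"dz":-1,"twist":0},{"claw":0,"dx":0,"dy":0,"dz":-2,"twist":0},{"claw":0,"dx":0,"dy":0,"dz":-2,"twist":0}]' 60
```

```text
clock: 10.85
tool_pos: [0.5369, 0.0052, 0.0829]
eef_rot: [0.955, 0.297, -0.0, 0.0]
contact_force: [-1.0, -0.9, -4.0]
opening: 0.239
finger_force: 59.9
clock: 11.15
tool_pos: [0.5369, 0.0052, 0.0809]
eef_rot: [0.955, 0.297, -0.0, 0.0]
contact_force: [-0.3, -0.1, -3.5]
opening: 0.246
finger_force: 59.9
clock: 11.45
tool_pos: [0.5369, 0.0052, 0.079]
eef_rot: [0.955, 0.297, -0.0, 0.0]
contact_force: [0.2, -0.4, -4.2]
opening: 0.246
finger_force: 59.9
```

```bash
python3 -m pendant '[{"claw":0,"dx":0,"dy":0,"dz":-1,"twist":0},{"claw":0,"dx":0,"dy":0,"dz":-1,"twist":0}]' 60
python3 -m pendant '[{"claw":0,"dx":0,"dy":0,"dz":-1,"twist":0},{"claw":0,"dx":0,"dy":0,"dz":-1,"twist":0}]' 60
python3 -m pendant '[{"claw":0,"dx":0,"dy":0,"dz":-1,"twist":0},{"claw":0,"dx":0,"dy":0,"dz":-1,"twist":0}]' 60
python3 - <<'E'
from h import *
for n in ("top","scene"):
    img,d,K,D,M=snap(n); cv2.imwrite(f"pics/{n}4.png",img)
    print(n)
    vv,uu=np.mgrid[0:420,0:560]; uv=np.stack([uu,vv],-1).reshape(-1,1,2).astype(float)
    p=cv2.undistortPoints(uv,K,D)[:,0]; dd=d.reshape(-1)
    P=(M[:3,:3]@(np.c_[p,np.ones(len(p))]*dd[:,None]).T).T+M[:3,3]
    rr=np.hypot(P[:,0]-.644,P[:,1]-.0785)
    m=(dd>0)&(rr<.036)&(rr>.024)&(P[:,2]<.13)
    print(np.percentile(P[m,2],[5,25,50,75,95]).round(4), np.percentile(P[rr<.012,2],[25,50,75]).round(4))
E
```

```text
clock: 11.65
tool_pos: [0.537, 0.0052, 0.078]
eef_rot: [0.955, 0.297, -0.0, 0.0]
contact_force: [-0.0, 0.8, -3.5]
opening: 0.24
finger_force: 59.9
clock: 11.85
tool_pos: [0.537, 0.0052, 0.077]
eef_rot: [0.955, 0.297, -0.0, 0.0]
contact_force: [-0.0, 0.6, -3.1]
opening: 0.245
finger_force: 59.9
clock: 12.05
tool_pos: [0.5371, 0.0052, 0.0761]
eef_rot: [0.955, 0.297, 0.0, 0.0]
contact_force: [-0.6, 0.1, -3.3]
opening: 0.247
finger_force: 59.9
top
[0.0117 0.091  0.0926 0.0942 0.0963] [0.0855 0.0869 0.0879]
scene
[0.0067 0.0717 0.0908 0.0934 0.0962] [0.0844 0.0863 0.0872]
```

```bash
python3 -m pendant '[{"claw":0,"dx":0,"dy":0,"dz":-1,"twist":0},{"claw":0,"dx":0,"dy":0,"dz":-1,"twist":0}]' 60
python3 -m pendant '[{"claw":0,"dx":0,"dy":0,"dz":-1,"twist":0},{"claw":0,"dx":0,"dy":0,"dz":-1,"twist":0},{"claw":0,"dx":0,"dy":0,"dz":-1,"twist":0}]' 60;  python3 -c "
from h import *
s=r.get_state();print(s['moment'],s['contact_force'])"
```

```text
clock: 12.35
tool_pos: [0.5371, 0.0052, 0.0751]
eef_rot: [0.955, 0.297, 0.0, 0.0]
contact_force: [-1.2, -0.4, -3.1]
opening: 0.246
finger_force: 59.9
clock: 12.65
tool_pos: [0.5371, 0.0052, 0.0742]
eef_rot: [0.955, 0.297, 0.0, 0.0]
contact_force: [-1.3, -0.4, -1.2]
opening: 0.245
finger_force: 59.9
[-0.0350339   0.01108047  0.03481498] [-1.26749691 -0.41156135 -1.22775536]
```

Run:
```python
import cv2
a=cv2.imread("pics/top4.png")[135:215,200:300];b=cv2.imread("pics/scene4.png")[200:280,245:345]
cv2.imwrite("pics/c4.png",cv2.resize(cv2.hconcat([a,b]),None,fx=4,fy=4,interpolation=cv2.INTER_CUBIC))
```

```text
(no output)
```

View pics/c4.png

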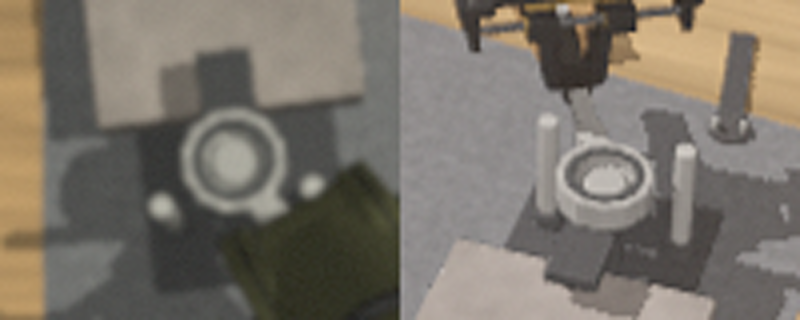

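The crops show the ring seated around the bolt head, level between the posts, with the handle at about +28° from the clamp's -x. Now I'll tabulate arc positions for the strokes.

```bash
cat > arc.py <<'E'
import numpy as np,sys
d=129.8;t0=float(sys.argv[1])
for a in sys.argv[2:]:
    t=np.radians(t0)+float(a); u=np.radians(t0)
    print(a,"dx %.1f dy %.1f"%(-d*(np.cos(t)-np.cos(u)),-d*(np.sin(t)-np.sin(u))))
E
python3 arc.py 34.5 -.1 -.2 -.3 -.4 -.5 -.6 -.7 -.8
```

```text
-.1 dx -6.8 dy 11.0
-.2 dx -12.5 dy 22.7
-.3 dx -16.9 dy 34.9
-.4 dx -20.2 dy 47.5
-.5 dx -22.2 dy 60.3
-.6 dx -22.8 dy 73.2
-.7 dx -22.2 dy 86.2
-.8 dx -20.3 dy 99.0
```

```bash
python3 -m pendant '[{"claw":0,"dx":-6.8,"dy":11.0,"dz":-0.3,"twist":-0.1},{"claw":0,"dx":-12.5,"dy":22.7,"dz":-0.7,"twist":-0.2},{"claw":0,"dx":-16.9,"dy":34.9,"dz":-1.1,"twist":-0.3},{"claw":0,"dx":-20.2,"dy":47.5,"dz":-1.5,"twist":-0.4},{"claw":0,"dx":-22.2,"dy":60.3,"dz":-1.9,"twist":-0.5},{"claw":0,"dx":-22.8,"dy":73.2,"dz":-2.3,"twist":-0.6},{"claw":0,"dx":-22.2,"dy":86.2,"dz":-2.7,"twist":-0.7},{"claw":0,"dx":-20.3,"dy":99,"dz":-3.1,"twist":-0.8}]' 60
python3 -c "
from h import *
s=r.get_state();print(s['moment'],s['contact_force'],s['q'])"; python3 arc.py -11.3 -.05 -.1 -.15 -.2 -.25 -.3
```

```text
clock: 13.45
tool_pos: [0.5177, 0.105, 0.0714]
eef_rot: [0.995, -0.1, 0.001, -0.0]
contact_force: [1.2, -0.2, -1.2]
opening: 0.242
finger_force: 59.9
[-0.16321182 -0.45146572  0.00285966] [ 1.16181154 -0.15100376 -1.20526815] [-0.27794312  0.8347428  -0.01578638  1.98803433  0.03825964  0.31673477
 -2.09653566]
-.05 dx 1.4 dy 6.3
-.1 dx 3.2 dy 12.6
-.15 dx 5.2 dy 18.7
-.2 dx 7.6 dy 24.8
-.25 dx 10.2 dy 30.7
-.3 dx 13.2 dy 36.5
```

```bash
python3 -m pendant '[{"claw":0,"dx":3.2,"dy":12.6,"dz":-0.4,"twist":-0.1},{"claw":0,"dx":7.6,"dy":24.8,"dz":-0.8,"twist":-0.2},{"claw":0,"dx":13.2,"dy":36.5,"dz":-1.2,"twist":-0.3},{"claw":0,"dx":13.2,"dy":36.5,"dz":-1.2,"twist":-0.3}]' 60
python3 - <<'E'
from h import *
s=r.get_state();print(s['moment'],s['contact_force'],s['q'])
for n in ("top","scene"):
    img,d,K,D,M=snap(n); cv2.imwrite(f"pics/{n}5.png",img)
    vv,uu=np.mgrid[0:420,0:560]; uv=np.stack([uu,vv],-1).reshape(-1,1,2).astype(float)
    p=cv2.undistortPoints(uv,K,D)[:,0]; dd=d.reshape(-1)
    P=(M[:3,:3]@(np.c_[p,np.ones(len(p))]*dd[:,None]).T).T+M[:3,3]
    rr=np.hypot(P[:,0]-.644,P[:,1]-.0785)
    m=(dd>0)&(rr<.036)&(rr>.024)&(P[:,2]<.13)
    print(n,np.percentile(P[m,2],[5,25,50,75,95]).round(4), np.percentile(P[rr<.012,2],[25,50,75]).round(4))
E
python3 arc.py -28.5 .1 .2 .3 .4 .5 .6 .7 .8; python3 arc.py 17.3 .1 .2 .3 .4
```

```text
clock: 13.85
tool_pos: [0.5315, 0.1416, 0.0701]
eef_rot: [0.969, -0.246, 0.001, -0.0]
contact_force: [1.2, -1.9, 0.0]
opening: 0.242
finger_force: 59.9
[-0.48252618 -0.40875692 -0.13501847] [ 1.20533572 -1.9331425   0.01752508] [-0.37638547  0.85376909  0.05356108  1.92587782 -0.11153705  0.36191914
 -2.30491821]
top [0.0106 0.0869 0.0886 0.0905 0.0929] [0.0813 0.0823 0.0844]
scene [0.0072 0.0674 0.0869 0.0898 0.0921] [0.082  0.0834 0.0849]
.1 dx -5.6 dy -11.7
.2 dx -10.0 dy -23.9
.3 dx -13.2 dy -36.5
.4 dx -15.1 dy -49.3
.5 dx -15.7 dy -62.3
.6 dx -15.0 dy -75.2
.7 dx -13.1 dy -88.1
.8 dx -9.8 dy -100.6
.1 dx 4.5 dy -12.2
.2 dx 10.1 dy -23.9
.3 dx 16.9 dy -34.9
.4 dx 24.8 dy -45.2
```

Depth shows the bolt head lower by about 4 mm, so the stroke works. Now the return stroke.

```bash
python3 -m pendant '[{"claw":0,"dx":-5.6,"dy":-11.7,"dz":0,"twist":0.1},{"claw":0,"dx":-10,"dy":-23.9,"dz":0,"twist":0.2},{"claw":0,"dx":-13.2,"dy":-36.5,"dz":0,"twist":0.3},{"claw":0,"dx":-15.1,"dy":-49.3,"dz":0,"twist":0.4},{"claw":0,"dx":-15.7,"dy":-62.3,"dz":0,"twist":0.5},{"claw":0,"dx":-15,"dy":-75.2,"dz":0,"twist":0.6},{"claw":0,"dx":-13.1,"dy":-88.1,"dz":0,"twist":0.7},{"claw":0,"dx":-9.8,"dy":-100.6,"dz":0,"twist":0.8}]' 60
python3 -m pendant '[{"claw":0,"dx":4.5,"dy":-12.2,"dz":0,"twist":0.1},{"claw":0,"dx":10.1,"dy":-23.9,"dz":0,"twist":0.2},{"claw":0,"dx":16.9,"dy":-34.9,"dz":0,"twist":0.3},{"claw":0,"dx":24.8,"dy":-45.2,"dz":0,"twist":0.4},{"claw":0,"dx":24.8,"dy":-45.2,"dz":0,"twist":0.4}]' 60
python3 - <<'E'
from h import *
s=r.get_state();print(s['moment'],s['contact_force'],s['q'])
n="top"
if 1:
    img,d,K,D,M=snap(n)
    vv,uu=np.mgrid[0:420,0:560]; uv=np.stack([uu,vv],-1).reshape(-1,1,2).astype(float)
    p=cv2.undistortPoints(uv,K,D)[:,0]; dd=d.reshape(-1)
    P=(M[:3,:3]@(np.c_[p,np.ones(len(p))]*dd[:,None]).T).T+M[:3,3]
    rr=np.hypot(P[:,0]-.644,P[:,1]-.0785)
    m=(dd>0)&(rr<.036)&(rr>.024)&(P[:,2]<.13)
    print(n,np.percentile(P[m,2],[5,25,50,75,95]).round(4), np.percentile(P[rr<.012,2],[25,50,75]).round(4))
E
python3 arc.py 40.3 -.1 -.2 -.3 -.4 -.5 -.55 -.6 -.65 -.7
```

```text
clock: 14.75
tool_pos: [0.5201, 0.0399, 0.0701]
eef_rot: [0.988, 0.154, 0.001, -0.001]
contact_force: [1.2, 0.1, -1.1]
opening: 0.243
finger_force: 59.9
clock: 15.25
tool_pos: [0.5453, -0.0063, 0.0699]
eef_rot: [0.939, 0.344, 0.001, -0.0]
contact_force: [-1.2, 0.8, 0.0]
opening: 0.245
finger_force: 59.9
[ 0.40255247 -0.10310846  0.15459246] [-1.16563234  0.77279079  0.04799001] [ 0.07698365  0.85550973 -0.25169251  1.92871758  0.48250584  0.41503912
 -1.40428021]
top [0.0591 0.0866 0.0885 0.0903 0.0926] [0.0818 0.083  0.0844]
-.1 dx -7.9 dy 10.3
-.2 dx -14.7 dy 21.3
-.3 dx -20.4 dy 33.0
-.4 dx -24.9 dy 45.2
-.5 dx -28.1 dy 57.7
-.55 dx -29.3 dy 64.1
-.6 dx -30.1 dy 70.6
-.65 dx -30.6 dy 77.0
-.7 dx -30.8 dy 83.5
```

```bash
cat > tq.py <<'E'
from h import *
s=r.get_state();p=s["tool_pos"]-np.array([.6441,.0787,0]);F=s["contact_force"];M=s["moment"]
q=s["eef_rot"];h=np.degrees(2*np.arctan2(q[1],q[0]));t=np.radians(h)
print("clk %.2f"%s["clock"],"heading %.1f"%h,"polar %.1f"%np.degrees(np.arctan2(-p[1],-p[0])),"r %.1f"%(1e3*np.hypot(*p[:2])),"z %.4f"%s["tool_pos"][2],"F",F.round(1),"Mz %.2f"%M[2],"Ft %.1f"%(F[0]*np.sin(t)-F[1]*np.cos(t)),"tau %.2f"%(M[2]+p[0]*F[1]-p[1]*F[0]),"q7 %.2f"%s["q"][6])
E
python3 -m pendant '[{"claw":0,"dx":-7.9,"dy":10.3,"dz":0,"twist":-0.1},{"claw":0,"dx":-14.7,"dy":21.3,"dz":0,"twist":-0.2},{"claw":0,"dx":-20.4,"dy":33,"dz":-0.4,"twist":-0.3},{"claw":0,"dx":-24.9,"dy":45.2,"dz":-0.8,"twist":-0.4},{"claw":0,"dx":-28.1,"dy":57.7,"dz":-1.2,"twist":-0.5},{"claw":0,"dx":-30.1,"dy":70.6,"dz":-1.6,"twist":-0.6}]' 60
python3 tq.py;  python3 arc.py 5.9 -.05 -.1 -.15 -.2 -.25 -.3 -.35 -.4
```

```text
clock: 15.9
tool_pos: [0.5153, 0.0666, 0.0686]
eef_rot: [0.999, 0.049, 0.001, -0.0]
contact_force: [2.9, -0.6, -1.4]
opening: 0.242
finger_force: 59.9
clk 15.90 heading 5.6 polar 5.4 r 129.3 z 0.0686 F [ 2.9 -0.6 -1.4] Mz 0.05 Ft 0.9 tau 0.16 q7 -1.89
-.05 dx -0.5 dy 6.5
-.1 dx -0.7 dy 13.0
-.15 dx -0.5 dy 19.4
-.2 dx -0.1 dy 25.9
-.25 dx 0.7 dy 32.4
-.3 dx 1.8 dy 38.8
-.35 dx 3.3 dy 45.1
-.4 dx 5.0 dy 51.3
```

```bash
python3 -m pendant '[{"claw":0,"dx":-0.5,"dy":6.5,"dz":-0.2,"twist":-0.05},{"claw":0,"dx":-0.7,"dy":13,"dz":-0.4,"twist":-0.1},{"claw":0,"dx":-0.5,"dy":19.4,"dz":-0.6,"twist":-0.15},{"claw":0,"dx":-0.1,"dy":25.9,"dz":-0.8,"twist":-0.2}]' 60 | head -1
python3 tq.py
python3 arc.py -5.6 -.05 -.1 -.15 -.2 -.25 -.3 -.35 -.4
```

```text
clock: 16.3
clk 16.30 heading -5.8 polar -5.9 r 129.2 z 0.0678 F [ 3.9 -0.8 -0.5] Mz 0.05 Ft 0.5 tau 0.11 q7 -2.03
-.05 dx 0.8 dy 6.4
-.1 dx 1.9 dy 12.8
-.15 dx 3.3 dy 19.2
-.2 dx 5.1 dy 25.4
-.25 dx 7.1 dy 31.6
-.3 dx 9.5 dy 37.6
-.35 dx 12.2 dy 43.5
-.4 dx 15.1 dy 49.3
```

```bash
python3 -m pendant '[{"claw":0,"dx":0.8,"dy":6.4,"dz":-0.2,"twist":-0.05},{"claw":0,"dx":1.9,"dy":12.8,"dz":-0.4,"twist":-0.1}]' 60 | head -1
python3 tq.py
```

```text
clock: 16.5
clk 16.50 heading -11.5 polar -11.6 r 129.1 z 0.0674 F [ 3.6 -1.  -1.6] Mz 0.11 Ft 0.2 tau 0.14 q7 -2.10
```

```bash
python3 -m pendant '[{"claw":0,"dx":1.4,"dy":6.4,"dz":-0.2,"twist":-0.05},{"claw":0,"dx":3.2,"dy":12.6,"dz":-0.4,"twist":-0.1}]' 60 | head -1
python3 tq.py
python3 -m pendant '[{"claw":0,"dx":2,"dy":6.1,"dz":-0.2,"twist":-0.05},{"claw":0,"dx":4.4,"dy":12.2,"dz":-0.4,"twist":-0.1}]' 60 | head -1
python3 tq.py
```

```text
clock: 16.7
clk 16.70 heading -17.2 polar -17.4 r 129.1 z 0.0670 F [ 2.9 -0.  -1.2] Mz 0.18 Ft -0.9 tau 0.07 q7 -2.17
clock: 16.9
clk 16.90 heading -22.9 polar -23.1 r 129.0 z 0.0666 F [ 4.2 -1.8 -1.2] Mz 0.17 Ft 0.0 tau 0.17 q7 -2.24
```

```bash
python3 -m pendant '[{"claw":0,"dx":2.6,"dy":5.9,"dz":-0.2,"twist":-0.05},{"claw":0,"dx":5.6,"dy":11.7,"dz":-0.4,"twist":-0.1}]' 60 | head -1
python3 tq.py
python3 - <<'E'
from h import *
for n in("top","scene"):
    img,d,K,D,M=snap(n)
    vv,uu=np.mgrid[0:420,0:560]; uv=np.stack([uu,vv],-1).reshape(-1,1,2).astype(float)
    p=cv2.undistortPoints(uv,K,D)[:,0]; dd=d.reshape(-1)
    P=(M[:3,:3]@(np.c_[p,np.ones(len(p))]*dd[:,None]).T).T+M[:3,3]
    rr=np.hypot(P[:,0]-.644,P[:,1]-.0785)
    m=(dd>0)&(rr<.036)&(rr>.024)&(P[:,2]<.13)
    print(n,np.percentile(P[m,2],[25,50,75]).round(4), np.percentile(P[rr<.012,2],[25,50,75]).round(4))
E
```

```text
clock: 17.1
clk 17.10 heading -28.7 polar -28.8 r 129.0 z 0.0662 F [ 3.6 -1.6 -0.4] Mz 0.15 Ft -0.3 tau 0.11 q7 -2.31
top [0.083  0.0848 0.0864] [0.0773 0.0782 0.0795]
scene [0.0641 0.0824 0.0852] [0.0773 0.0786 0.0794]
```

```bash
python3 -m pendant '[{"claw":0,"dx":-5.6,"dy":-11.7,"dz":0,"twist":0.1},{"claw":0,"dx":-10,"dy":-23.9,"dz":0,"twist":0.2},{"claw":0,"dx":-13.2,"dy":-36.5,"dz":0,"twist":0.3},{"claw":0,"dx":-15.1,"dy":-49.3,"dz":0,"twist":0.4},{"claw":0,"dx":-15.7,"dy":-62.3,"dz":0,"twist":0.5},{"claw":0,"dx":-15,"dy":-75.2,"dz":0,"twist":0.6},{"claw":0,"dx":-13.1,"dy":-88.1,"dz":0,"twist":0.7},{"claw":0,"dx":-9.8,"dy":-100.6,"dz":0,"twist":0.8}]' 60
python3 -m pendant '[{"claw":0,"dx":4.5,"dy":-12.2,"dz":0,"twist":0.1},{"claw":0,"dx":10.1,"dy":-23.9,"dz":0,"twist":0.2},{"claw":0,"dx":16.9,"dy":-34.9,"dz":0,"twist":0.3},{"claw":0,"dx":16.9,"dy":-34.9,"dz":0,"twist":0.3}]' 60
python3 tq.py
python3 arc.py 34.5 -.05 -.1 -.15 -.2 -.25 -.3 -.35 -.4
```

```text
clock: 18.0
tool_pos: [0.5198, 0.0404, 0.0661]
eef_rot: [0.988, 0.153, 0.0, -0.0]
contact_force: [1.8, 0.3, 0.2]
opening: 0.243
finger_force: 59.9
clock: 18.4
tool_pos: [0.5371, 0.0044, 0.0659]
eef_rot: [0.955, 0.296, 0.0, -0.0]
contact_force: [0.7, 0.6, -0.7]
opening: 0.244
finger_force: 59.9
clk 18.40 heading 34.5 polar 34.8 r 130.3 z 0.0659 F [ 0.7  0.6 -0.7] Mz 0.04 Ft -0.1 tau 0.03 q7 -1.50
-.05 dx -3.5 dy 5.4
-.1 dx -6.8 dy 11.0
-.15 dx -9.8 dy 16.8
-.2 dx -12.5 dy 22.7
-.25 dx -14.9 dy 28.8
-.3 dx -16.9 dy 34.9
-.35 dx -18.7 dy 41.1
-.4 dx -20.2 dy 47.5
```

```bash
python3 -m pendant '[{"claw":0,"dx":-3.5,"dy":5.4,"dz":0,"twist":-0.05},{"claw":0,"dx":-6.8,"dy":11,"dz":0,"twist":-0.1},{"claw":0,"dx":-9.8,"dy":16.8,"dz":0,"twist":-0.15}]' 60 | head -1
python3 tq.py
python3 -m pendant '[{"claw":0,"dx":-2.7,"dy":5.9,"dz":-0.1,"twist":-0.05},{"claw":0,"dx":-5.1,"dy":12,"dz":-0.3,"twist":-0.1}]' 60 | head -1
python3 tq.py;python3 arc.py 20.2 -.05 -.1 -.15 -.2 -.25 -.3 -.35 -.4 -.45 -.5 -.55 -.6
```

```text
clock: 18.7
clk 18.70 heading 25.7 polar 25.3 r 130.5 z 0.0659 F [1.6 0.3 0.1] Mz -0.11 Ft 0.4 tau -0.06 q7 -1.63
clock: 18.9
clk 18.90 heading 20.0 polar 19.6 r 130.4 z 0.0657 F [ 0.9 -0.9  0.3] Mz -0.10 Ft 1.2 tau 0.05 q7 -1.71
-.05 dx -2.1 dy 6.1
-.1 dx -3.9 dy 12.4
-.15 dx -5.3 dy 18.7
-.2 dx -6.5 dy 25.1
-.25 dx -7.3 dy 31.5
-.3 dx -7.8 dy 38.0
-.35 dx -8.0 dy 44.5
-.4 dx -7.8 dy 51.0
-.45 dx -7.4 dy 57.4
-.5 dx -6.6 dy 63.9
-.55 dx -5.5 dy 70.3
-.6 dx -4.0 dy 76.6
```

```bash
python3 -m pendant '[{"claw":0,"dx":-2.1,"dy":6.1,"dz":-0.2,"twist":-0.05},{"claw":0,"dx":-3.9,"dy":12.4,"dz":-0.3,"twist":-0.1}]' 60 | head -1
python3 tq.py
```

```text
clock: 19.1
clk 19.10 heading 14.2 polar 13.9 r 129.9 z 0.0656 F [ 3.5 -0.5  0.5] Mz -0.11 Ft 1.4 tau 0.07 q7 -1.78
```

```bash
python3 -m pendant '[{"claw":0,"dx":-1.4,"dy":6.3,"dz":-0.1,"twist":-0.05},{"claw":0,"dx":-2.6,"dy":12.7,"dz":-0.3,"twist":-0.1}]' 60 | head -1
python3 tq.py
```

```text
clock: 19.3
clk 19.30 heading 8.5 polar 8.2 r 129.4 z 0.0654 F [ 3.6 -0.8  0.6] Mz -0.05 Ft 1.3 tau 0.12 q7 -1.86
```

```bash
python3 -m pendant '[{"claw":0,"dx":-0.8,"dy":6.4,"dz":-0.1,"twist":-0.05},{"claw":0,"dx":-1.3,"dy":12.9,"dz":-0.2,"twist":-0.1}]' 60 | head -1
python3 tq.py
```

```text
clock: 19.5
clk 19.50 heading 2.8 polar 2.6 r 129.3 z 0.0652 F [ 4.  -1.2  0.1] Mz 0.06 Ft 1.4 tau 0.24 q7 -1.93
```

```bash
python3 -m pendant '[{"claw":0,"dx":-0.2,"dy":6.5,"dz":-0.1,"twist":-0.05},{"claw":0,"dx":0,"dy":13,"dz":-0.2,"twist":-0.1}]' 60 | head -1
python3 tq.py
```

```text
clock: 19.7
clk 19.70 heading -2.9 polar -2.8 r 129.3 z 0.0650 F [ 3.7 -3.6  1.1] Mz 0.23 Ft 3.4 tau 0.67 q7 -2.00
```

```bash
python3 -m pendant '[{"claw":0,"dx":0.3,"dy":6.5,"dz":0,"twist":-0.05},{"claw":0,"dx":0.3,"dy":6.5,"dz":0,"twist":-0.05}]' 60 | head -1
python3 tq.py
python3 - <<'E'
from h import *
img,d,K,D,M=snap("wrist")
img,d,K,D,M=snap("scene");cv2.imwrite("pics/s6.png",img)
E
python3 tq.py
```

```text
clock: 19.9
clk 19.90 heading -5.7 polar -5.8 r 129.3 z 0.0650 F [ 3.7 -4.2 -0.1] Mz 0.16 Ft 3.8 tau 0.64 q7 -2.03
clk 20.00 heading -5.6 polar -5.6 r 129.2 z 0.0650 F [ 3.7 -3.2 -0.1] Mz 0.30 Ft 2.8 tau 0.66 q7 -2.03
```

```bash
python3 -m pendant '[{"claw":0,"dx":0.8,"dy":6.4,"dz":0,"twist":-0.05},{"claw":0,"dx":1.9,"dy":12.8,"dz":-0.1,"twist":-0.1},{"claw":0,"dx":1.9,"dy":12.8,"dz":-0.1,"twist":-0.1}]' 60 | head -1
for i in 1 2 3; do python3 tq.py; python3 -c "
from h import *
snap('scene')"; done
```

```text
clock: 20.3
clk 20.30 heading -11.4 polar -11.3 r 129.2 z 0.0648 F [ 5.3 -4.5  0.6] Mz 0.30 Ft 3.3 tau 0.73 q7 -2.10
clk 20.35 heading -11.4 polar -11.2 r 129.2 z 0.0648 F [ 4.5 -3.4  1. ] Mz 0.38 Ft 2.4 tau 0.70 q7 -2.10
clk 20.40 heading -11.4 polar -11.1 r 129.2 z 0.0648 F [ 3.  -2.7  0.7] Mz 0.39 Ft 2.1 tau 0.66 q7 -2.10
```

```bash
python3 -m pendant '[{"claw":0,"dx":0.7,"dy":3.8,"dz":0,"twist":-0.03},{"claw":0,"dx":1.7,"dy":7.5,"dz":0,"twist":-0.06},{"claw":0,"dx":1.7,"dy":7.5,"dz":0,"twist":-0.06}]' 60 | head -1
for i in 1 2 3; do python3 tq.py; python3 -c "
from h import *
snap('scene')"; done; python3 arc.py -14.8 .05 .1
```

```text
clock: 20.75
clk 20.75 heading -14.8 polar -14.6 r 129.2 z 0.0648 F [ 3.9 -3.3  0.4] Mz 0.36 Ft 2.2 tau 0.65 q7 -2.15
clk 20.80 heading -14.8 polar -14.5 r 129.2 z 0.0648 F [ 4.1 -3.5  0.9] Mz 0.46 Ft 2.3 tau 0.76 q7 -2.15
clk 20.85 heading -14.8 polar -14.4 r 129.2 z 0.0648 F [ 4.7 -3.8  1.3] Mz 0.39 Ft 2.5 tau 0.72 q7 -2.14
.05 dx -1.5 dy -6.3
.1 dx -2.7 dy -12.7
```

```bash
python3 -m pendant '[{"claw":0,"dx":-1.5,"dy":-6.3,"dz":0,"twist":0.05},{"claw":0,"dx":-1.5,"dy":-6.3,"dz":3,"twist":0.05},{"claw":0,"dx":-1.5,"dy":-6.3,"dz":8,"twist":0.05},{"claw":0,"dx":-1.5,"dy":-6.3,"dz":16,"twist":0.05},{"claw":0,"dx":-1.5,"dy":-6.3,"dz":30,"twist":0.05},{"claw":0,"dx":-1.5,"dy":-6.3,"dz":60,"twist":0.05},{"claw":0,"dx":-1.5,"dy":-6.3,"dz":92,"twist":0.05},{"claw":0,"dx":-1.5,"dy":-6.3,"dz":92,"twist":0.05}]' 60
python3 tq.py
```

```text
clock: 21.7
tool_pos: [0.5162, 0.1063, 0.1588]
eef_rot: [0.995, -0.104, 0.001, -0.001]
contact_force: [1.0, 0.6, -3.7]
opening: 0.244
finger_force: 60.0
clk 21.70 heading -11.9 polar -12.2 r 130.8 z 0.1588 F [ 1.   0.6 -3.7] Mz 0.09 Ft -0.8 tau -0.01 q7 -2.10
```

```bash
python3 -m pendant '[{"claw":0,"dx":25,"dy":27,"dz":30,"twist":0.1},{"claw":0,"dx":50,"dy":55,"dz":50,"twist":0.2},{"claw":0,"dx":75,"dy":75,"dz":70,"twist":0.3},{"claw":0,"dx":84,"dy":85,"dz":70,"twist":0.37},{"claw":0,"dx":84,"dy":85,"dz":70,"twist":0.37},{"claw":0,"dx":84,"dy":85,"dz":70,"twist":0.37}]' 60
python3 - <<'E'
from h import *
img,d,K,D,M=snap("wrist"); np.savez("w7.npz",img=img,d=d,K=K,D=D,M=M)
u=px([[.6441,.0787,.078]],K,D,M)[0];print(u)
x,y=np.clip((u-[40,30]).astype(int),0,[480,360]);print(x,y)
cv2.imwrite("pics/b7.png",cv2.resize(img[y:y+60,x:x+80],None,fx=10,fy=10,interpolation=cv2.INTER_CUBIC))
E
```

```text
clock: 22.3
tool_pos: [0.5976, 0.1897, 0.2237]
eef_rot: [0.997, 0.081, -0.004, 0.001]
contact_force: [-0.6, 0.0, -4.1]
opening: 0.241
finger_force: 60.0
[414.1236111  167.83748539]
374 137
```

View pics/b7.png

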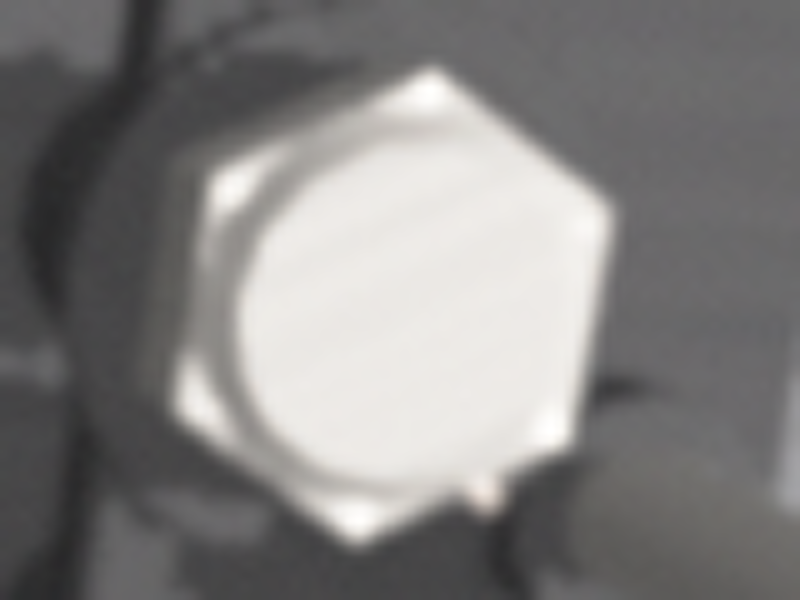

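Run:
```python
from h import *
f=np.load("w7.npz");img,d,K,D,M=[f[k] for k in("img","d","K","D","M")]
o=np.array([374-.45,137-.45])
V=np.array([(435,65),(615,208),(570,450),(355,550),(172,410),(208,180)])/10+o
P=np.array([ray(v,K,D,M,.075) for v in V]);c=P.mean(0);e=P-c
a=np.degrees(np.arctan2(e[:,1],e[:,0]));print(c,np.hypot(e[:,0],e[:,1]),a%60,"flats",((a%60).mean()+30)%60)
for z in(.062,.064,.066):
  for m in ((485,500),(490,510)):
    m=ray(np.array(m)/10+o,K,D,M,z)-c;print("mark",z,np.degrees(np.arctan2(m[1],m[0])),np.hypot(*m[:2]))
```

```text
[0.64367527 0.07853877 0.075     ] [0.02176612 0.02137023 0.02150189 0.0216111  0.02118537 0.02121984] [5.40363726 5.63708067 4.48874845 6.03292907 4.06151709 6.39553786] flats 35.33657506587835
mark 0.062 -131.6042308356858 0.02532811429538686
mark 0.062 -131.9085678317421 0.026449446875701225
mark 0.064 -132.56516015783828 0.02445337419213859
mark 0.064 -132.83602945359172 0.025569520955702064
mark 0.066 -133.59707232967818 0.023586021332612433
mark 0.066 -133.82931736373882 0.024696771313716937
```

The bolt stands about 0.21 rad past its collar (collar mark at (485,497)), and the pad is down. That is about 0.73 N m, so firm. I'll lay the wrench back on the open bench where it was.

```bash
python3 -m pendant '[{"claw":0,"dx":-35,"dy":35,"dz":0,"twist":0},{"claw":0,"dx":-70,"dy":70,"dz":0,"twist":0},{"claw":0,"dx":-98,"dy":105,"dz":0,"twist":0},{"claw":0,"dx":-98,"dy":105,"dz":-45,"twist":0},{"claw":0,"dx":-98,"dy":105,"dz":-90,"twist":0},{"claw":0,"dx":-98,"dy":105,"dz":-135,"twist":0},{"claw":0,"dx":-98,"dy":105,"dz":-180,"twist":0},{"claw":0,"dx":-98,"dy":105,"dz":-205,"twist":0}]' 60
python3 -m pendant '[{"claw":0,"dx":0,"dy":0,"dz":0,"twist":0}]' 60
```

```text
clock: 23.15
tool_pos: [0.4993, 0.2929, 0.0179]
eef_rot: [0.997, 0.081, -0.003, 0.002]
contact_force: [-3.5, -0.7, 1.5]
opening: 0.243
finger_force: 60.0
clock: 23.25
tool_pos: [0.4995, 0.2931, 0.0181]
eef_rot: [0.997, 0.081, -0.003, 0.002]
contact_force: [-1.5, -0.8, -0.4]
opening: 0.246
finger_force: 60.0
```

```bash
python3 -m pendant '[{"claw":0,"dx":0,"dy":0,"dz":-3,"twist":0},{"claw":0,"dx":0,"dy":0,"dz":-6,"twist":0},{"claw":0,"dx":0,"dy":0,"dz":-6,"twist":0}]' 60; python3 -m pendant '[{"claw":0,"dx":0,"dy":0,"dz":-3,"twist":0},{"claw":0,"dx":0,"dy":0,"dz":-6,"twist":0},{"claw":0,"dx":0,"dy":0,"dz":-6,"twist":0}]' 60
```

```text
clock: 23.55
tool_pos: [0.5034, 0.2955, 0.0166]
eef_rot: [0.997, 0.081, 0.001, -0.0]
contact_force: [-0.5, -1.4, -1.5]
opening: 0.242
finger_force: 60.0
clock: 23.85
tool_pos: [0.5028, 0.2957, 0.0096]
eef_rot: [0.997, 0.081, 0.0, -0.0]
contact_force: [-1.1, -1.3, 0.8]
opening: 0.242
finger_force: 60.0
```

```bash
python3 -m pendant '[{"claw":0,"dx":0,"dy":0,"dz":-2,"twist":0},{"claw":0,"dx":0,"dy":0,"dz":-3.5,"twist":0},{"claw":0,"dx":0,"dy":0,"dz":-3.5,"twist":0},{"claw":0.3,"dx":0,"dy":0,"dz":-3.5,"twist":0},{"claw":0.4,"dx":0,"dy":0,"dz":-3.5,"twist":0},{"claw":0.6,"dx":0,"dy":0,"dz":-3.5,"twist":0},{"claw":0.7,"dx":0,"dy":0,"dz":-3.5,"twist":0},{"claw":0.7,"dx":0,"dy":0,"dz":-3.5,"twist":0}]' 20
python3 -m pendant '[{"claw":0.7,"dx":0,"dy":0,"dz":20,"twist":0},{"claw":0.7,"dx":0,"dy":0,"dz":60,"twist":0},{"claw":0.7,"dx":0,"dy":0,"dz":105,"twist":0},{"claw":0.7,"dx":0,"dy":0,"dz":150,"twist":0},{"claw":0.7,"dx":0,"dy":0,"dz":195,"twist":0},{"claw":0.7,"dx":50,"dy":0,"dz":195,"twist":0},{"claw":0.7,"dx":90,"dy":0,"dz":195,"twist":0},{"claw":0.7,"dx":90,"dy":0,"dz":195,"twist":0}]' 20
python3 - <<'E'
from h import *
img,d,K,D,M=snap("wrist"); cv2.imwrite("pics/end.png",img)
for q,z in (("ring",.024),("grip",.01),("wrench",0)):
    for k in nets.place_of("wrist",q)[:1]:
        uv=np.array(k["position"])*[560,420]; print(q,round(k["confidence"],2),uv.round(),ray(uv,K,D,M,z).round(4))
vv,uu=np.mgrid[0:420,0:560]; uv=np.stack([uu,vv],-1).reshape(-1,1,2).astype(float)
p=cv2.undistortPoints(uv,K,D)[:,0]; dd=d.reshape(-1)
P=(M[:3,:3]@(np.c_[p,np.ones(len(p))]*dd[:,None]).T).T+M[:3,3]
m=(dd>0)&(P[:,2]>.016)&(P[:,2]<.035)&(np.hypot(P[:,0]-.63,P[:,1]-.316)<.045)
Q=P[m];print(m.sum(),Q.mean(0),np.linalg.lstsq(np.c_[Q[:,:2]-Q[:,:2].mean(0),np.ones(len(Q))],Q[:,2],rcond=None)[0])
E
```

```text
clock: 24.65
tool_pos: [0.5027, 0.2955, 0.0059]
eef_rot: [0.997, 0.081, 0.0, -0.0]
contact_force: [0.3, -0.3, 0.1]
opening: 0.641
finger_force: 0.0
clock: 25.45
tool_pos: [0.5985, 0.2932, 0.2014]
eef_rot: [0.997, 0.079, 0.003, 0.0]
contact_force: [-0.5, -1.3, -0.4]
opening: 0.7
finger_force: 0.0
grip 0.84 [267. 282.] [0.4941 0.2921 0.01  ]
2828 [0.62848878 0.3171809  0.02312485] [0.00524091 0.00012046 0.02312485]
```

View pics/end.png

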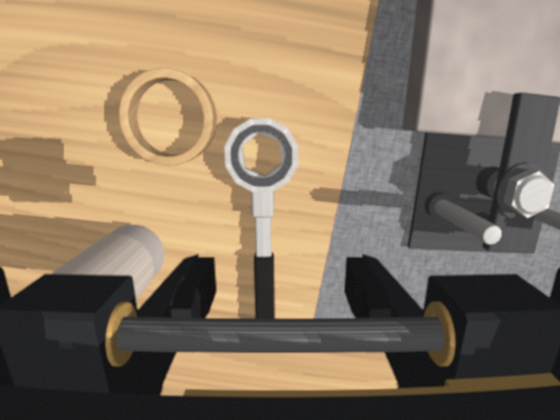

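The wrench lies flat with its ring at (262,154), about 240 mm from the bolt. The clamp, tape roll and spray can are undisturbed, so I'm handing in.

```bash
python3 -c "
from plant import r
print(r.finish_job())"
```

```text
the job is handed in; nothing more can be done
None
```

The slab is clamped: the bolt went solid and stands about 0.21 rad past its collar (about 0.73 N m), and the wrench lies flat on the bench about 240 mm from the clamp; I handed the job in, but no verdict came back.

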